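Lay the leaning chocolate bars in the tray, all the same way round

ROBOT

A 6-joint arm with a two-finger parallel gripper is mounted at the origin on the work surface. World frame = base frame: x ahead of the robot, y to its left, z up, the work surface at z = 0. Lengths are in m, angles in rad, forces in N, time in s.
With the tool pointing down it reaches from about 0.3 to 0.775 m from the base axis. Payload 14.6 kg.
Tool frame: the origin (TCP) lies at the very end of the fingers, on their centre line; the grasp point (between the pads) lies 19 mm behind it; x points along the fingers, y is the direction in which the jaws open and shut, and the axes are right-handed (so a half turn about x gives the same grasp; the last joint's range is limited). The gripper opens to 94 mm and grips with 3 to 60 N. Pads are 16 mm wide; open, the fingers measure 119 mm over their backs; the gripper's body (75 mm by 177 mm) begins 78 mm behind the grasp point.
Start: joints at [-1.268, 0.3, 1.521, -0, 1.321, -0.067], TCP at [0.199, -0.513, 0.205] pointing down, gripper open.
Joint ranges: [-3.03, 3.03], [-0.79, 2.21], [0.23, 2.52], [-1.04, 4.18], [0, 3.07], [-2.55, 2.55]. Speed limits (rad/s): [2.22, 2.22, 2.57, 3.14, 3.14, 3.14].

INTERFACE

Orientations are given as [roll, pitch, yaw] about the fixed x, y, z axes, in that order (R = Rz(yaw) Ry(pitch) Rx(roll)).
In Python, from station import ctrl, viewer, hand_in gives the robot as it stands. The module is installed in compiled form; this text tells all that it offers.
- The arm moves only by the tool play_rows, never from a script. Its argument "deltas" is a list that holds one entry, the list of rows, each a list of 7 numbers: the shift along the tool's x, y, z in mm, then the turn, a rotation vector about the tool's x, y, z in rad, then the finger opening in mm, from 0 to 94. In form: [[[dx, dy, dz, ax, ay, az, gripper], ...]]. A call has 1 to 10 rows; each row shifts and turns the commanded pose from where the row before left it, along the tool's axes as they then stand; what a row does not reach is not made up. A row lasts 1/10 s, in which the tool goes at most 50 mm and 8.59 degrees, less where a joint would pass 70% of its speed; a pose out of reach is approached as far as the arm can. A call with a gripper value outside its range is refused whole. The fingers move at their own pace and stop on an object; "grip_force" is the grip in N (left out, the last holds). Time passes only in rows, so rows that do not move let the fingers close. It gives the time, the measured TCP pose, the force and the opening at its end, in the units of the state.
- ctrl.get_obs(): the state, without advancing time (a new reading comes with each control period).
- viewer.camera(name): name is "side" or "top" or "wrist"; returns a dict with "img" (420x560x3 uint8, red, green, blue), "fx", "fy", "cx", "cy" (pixels), "rvec" (rotation vector, rad) and "tvec" (3), from world to camera coordinates, as OpenCV has them. Camera axes: x right, y down, z forward; pixel columns grow to the right and rows downward; lengths in m; the calibration is good to about 2 mm. A picture is of the moment at which its call begins. There is no depth.
- hand_in(): hands the job in, once; it reports no verdict.
The state is a dict: "time_s": time; "qpos": joint angles; "joint_vel": joint speeds; "tau": joint torques, N m; "ee_pos": TCP position; "eef_rot": TCP orientation; "force": force on the tool from outside, world axes, zero at the start; "moment": the same for the moment, N m; "grip_width": finger opening in m.
Only numpy, scipy, OpenCV 4.12 (cv2) and the standard library are available. Lean on these libraries where they do the work, as an engineer would, in place of code of your own. Each camera call takes 0.05 s, during which the arm holds its last target.

TASK

Take the two chocolate bars leaning on the sloping stand and lay one in each of the two empty pockets of the black tray, nuts up and with the round end in the pocket's cut-cornered end, so that all three bars lie the same way round as the one already there. Keep hold of each bar until it is down in its pocket, flat on the floor of the tray, then let go: do not drop it in. Leave the bar already in the tray and the other things on the table where they are.

Things in the scene. Friction and masses are not known exactly. Their poses are not given: they have to be found in the camera images.
- bar_a: chocolate bar topped with nuts, 120 long x 44 wide x 36 high, 0.2 kg, sides upright; one end square, the other a half round (radius 22). Origin: middle of its plain underside; x to the round end, z out of the nutty top. Starts on the stand, underside on the slope, round end uphill, left or right by chance.
- bar_b: chocolate bar topped with nuts, 120 long x 44 wide x 36 high, 0.2 kg, sides upright; one end square, the other a half round (radius 22). Origin: middle of its plain underside; x to the round end, z out of the nutty top. Starts on the stand, underside on the slope, round end downhill, left or right by chance.
- bar_c: a third bar of the same shape and axes, already lying correctly in the middle pocket of the tray; it is to stay there.
- tray: black tray, fixed, 154 (x) x 236 (y) x 14 high. Origin: centre of its underside, z up. Three pockets at y = +80, 0, -80, each 130 long (x), 52 wide, 10 deep, floor 4 above the table, 28 wide ribs between. Their +x ends have cut corners to suit a bar's round end; their -x ends are square.
- stand: aluminium sloping stand, fixed, 170 deep x 270 wide x 110 high. Origin: on the table under its centre; x level, uphill (away from the robot), z up. Slope 28 degrees, its surface 65 high over the origin. Bars lie lengthwise up the slope at y = +60 and -60, their centres 10 uphill of its middle, lower ends against two 14 high pins.
- jar: glass jar with a steel lid, 56 across, 85 high, between stand and tray towards the far side; origin at the centre of its underside. Bystander.
- bowl: steel bowl, 120 across, 55 high; origin at the centre of its underside. Bystander.
- spatula: spatula lying on the table between stand and tray; origin about its middle, x along it. Bystander.
- brush: brush lying on the table behind the tray or stand; origin about its middle, x along it. Bystander.
- scraper: steel scraper with a wooden grip, 85 x 110 x 15, lying on the table at the far side; origin at the centre of its underside. Bystander.
- bar_a_round (a point): the tip of bar_a's round end, on its underside (60 from the origin along x)
- bar_a_square (a point): the middle of bar_a's square end, on its underside (60 from the origin along -x)
- bar_b_round (a point): the tip of bar_b's round end, on its underside (60 from the origin along x)
- bar_b_square (a point): the middle of bar_b's square end, on its underside (60 from the origin along -x)
- tray_left_round (a point): on the floor of the empty pocket at the tray's y = +80: where the round tip of a bar belongs (tray x = +60)
- tray_left_square (a point): on the floor of the empty pocket at the tray's y = +80: where the middle of a bar's square end belongs (tray x = -60)
- tray_right_round (a point): on the floor of the empty pocket at the tray's y = -80: where the round tip of a bar belongs (tray x = +60)
- tray_right_square (a point): on the floor of the empty pocket at the tray's y = -80: where the middle of a bar's square end belongs (tray x = -60)
Things that resemble listed ones, but are neither listed nor needed, are in the scene too. What is shaped like the bar_b but blue or yellow is not meant. What is shaped like the bar_a but blue is not meant.

How it is judged:
On the way, in this order (a step that is already met when the one before it is completed fails the run):
1. one bar is down in an empty pocket, right way round, while the fingers still hold it (((((distance between bar_a_round and tray_left_round below 0.008 m and distance between bar_a_square and tray_left_square below 0.008 m and angle between bar_a's own z axis and vertical below 0.06 rad) or (distance between bar_a_round and tray_right_round below 0.008 m and distance between bar_a_square and tray_right_square below 0.008 m and angle between bar_a's own z axis and vertical below 0.06 rad)) and contact force between the fingers and bar_a above 1 N) or (((distance between bar_b_round and tray_left_round below 0.008 m and distance between bar_b_square and tray_left_square below 0.008 m and angle between bar_b's own z axis and vertical below 0.06 rad) or (distance between bar_b_round and tray_right_round below 0.008 m and distance between bar_b_square and tray_right_square below 0.008 m and angle between bar_b's own z axis and vertical below 0.06 rad)) and contact force between the fingers and bar_b above 1 N))), for 0.1 s.
2. both bars are down in pockets, right way round, while the fingers still hold the second (((distance between bar_a_round and tray_left_round below 0.008 m and distance between bar_a_square and tray_left_square below 0.008 m and angle between bar_a's own z axis and vertical below 0.06 rad) or (distance between bar_a_round and tray_right_round below 0.008 m and distance between bar_a_square and tray_right_square below 0.008 m and angle between bar_a's own z axis and vertical below 0.06 rad)) and ((distance between bar_b_round and tray_left_round below 0.008 m and distance between bar_b_square and tray_left_square below 0.008 m and angle between bar_b's own z axis and vertical below 0.06 rad) or (distance between bar_b_round and tray_right_round below 0.008 m and distance between bar_b_square and tray_right_square below 0.008 m and angle between bar_b's own z axis and vertical below 0.06 rad)) and (contact force between the fingers and bar_a above 1 N or contact force between the fingers and bar_b above 1 N)), for 0.1 s.
At the end, for the whole second after the job is handed in: bar_a and bar_b lie at rest, one in each empty pocket (either way about): round tip and square end each within 8 mm of the pocket's points for them, nuts up, level within 0.06 rad; third bar level and within 15 mm of its start; jar, bowl, spatula, brush and scraper within 30 mm of theirs ((((distance between bar_a_round and tray_left_round below 0.008 m and distance between bar_a_square and tray_left_square below 0.008 m and angle between bar_a's own z axis and vertical below 0.06 rad) and (distance between bar_b_round and tray_right_round below 0.008 m and distance between bar_b_square and tray_right_square below 0.008 m and angle between bar_b's own z axis and vertical below 0.06 rad)) or ((distance between bar_a_round and tray_right_round below 0.008 m and distance between bar_a_square and tray_right_square below 0.008 m and angle between bar_a's own z axis and vertical below 0.06 rad) and (distance between bar_b_round and tray_left_round below 0.008 m and distance between bar_b_square and tray_left_square below 0.008 m and angle between bar_b's own z axis and vertical below 0.06 rad))) and linear speed of each of bar_a, bar_b below 0.02 m/s and angular speed of each of bar_a, bar_b below 0.2 rad/s and distance of bar_c from where it was at the start of the episode below 0.015 m and angle between bar_c's own z axis and vertical below 0.06 rad and distance of each of jar, bowl, spatula, brush, scraper from where it was at the start of the episode below 0.03 m); the robot touches nothing.
It fails at once if the bar already in the tray is shifted more than 15 mm (distance of bar_c from where it was at the start of the episode above 0.015 m).
It fails at once if a bystander (jar, bowl, spatula, brush, scraper) is shifted more than 30 mm (distance of any of jar, bowl, spatula, brush, scraper from where it was at the start of the episode above 0.03 m).
It also fails if it takes over 67 s, if anything falls off the work surface, if the arm or the gripper's body presses on something with over 40 N, if the wrist force passes 120 N, or if a joint passes its speed limit or range.

## Working session

There is one attempt and no reset: what is moved stays moved. The work goes in short steps, Python scripts to look and compute and a tool call to move; the robot and the scene stay as the last step left them, time stands still between calls to the robot, and variables do not carry over. Pictures are saved under pics/ and viewed, and the job is handed in when it is done.

Besides the shell and the picture viewer there is one more tool, called as name([rows], argument=value, ...), one row to a line, values as JSON. play_rows: Moves the arm, as the interface text tells. Its arguments: {"type":"object","properties":{"deltas":{"type":"array","items":{"type":"array","items":{"type":"array","items":{"type":"number"}}}},"grip_force":{"type":"number"}},"required":["deltas"]}

```bash
mkdir -p pics; ls
python3 - <<'E'
from station import ctrl, viewer
import cv2
o=ctrl.get_obs()
for k,v in o.items(): print(k,v)
for n in ["side","top","wrist"]:
    c=viewer.camera(n); cv2.imwrite(f"pics/{n}0.png",c["img"][:,:,::-1]); print(n,c["fx"],c["fy"],c["cx"],c["cy"],c["rvec"],c["tvec"])
E
```

```text
pics
time_s 0.0
qpos [-1.26758408e+00  3.00477335e-01  1.52160863e+00  7.30857505e-06
  1.32067763e+00 -6.65776856e-02]
joint_vel [-0.00031562  0.00106276  0.00052275  0.00037678 -0.0003425   0.00111578]
tau [ 2.07785175e-03 -5.31804764e+01 -3.52732122e+01  7.09599629e-02
  2.44526449e-02 -9.20318575e-05]
ee_pos [ 0.19871086 -0.51256074  0.20487125]
eef_rot [-1.64341956  1.56962537  1.86796121]
force [-0.86440433  0.56999815  0.39389082]
moment [ 0.0205336 -0.0403635  0.0240903]
grip_width 0.09398583589503225
side 471.5436698408827 471.5436698408827 281.549836038493 204.85082909612657 [ 1.04277746 -2.31987367  1.12075996] [0.45689003 0.26401701 1.12580983]
top 526.377839807394 526.377839807394 292.3848243767352 200.21986646168435 [ 2.17318319 -2.1862382   0.08751348] [0.11745829 0.53272996 1.60363351]
wrist 378.5645636469776 378.5645636469776 282.8715312445376 217.36182128862643 [-2.41425886  1.65279972  0.21261599] [-0.55063979 -0.02762776  0.39131669]
```

View pics/top0.png

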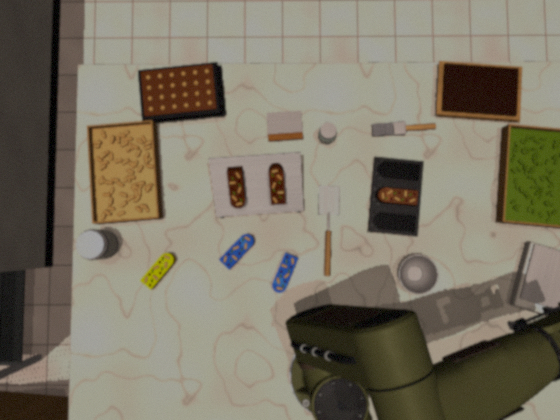

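View pics/side0.png

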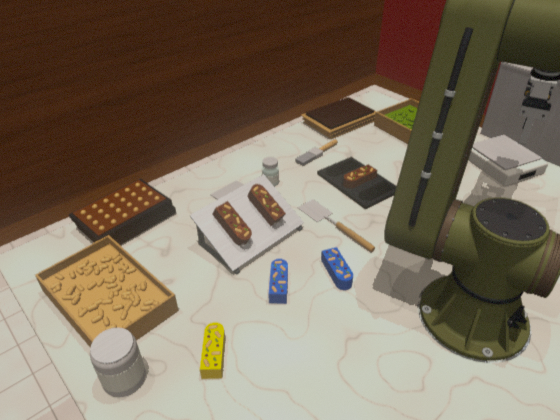

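View pics/wrist0.png

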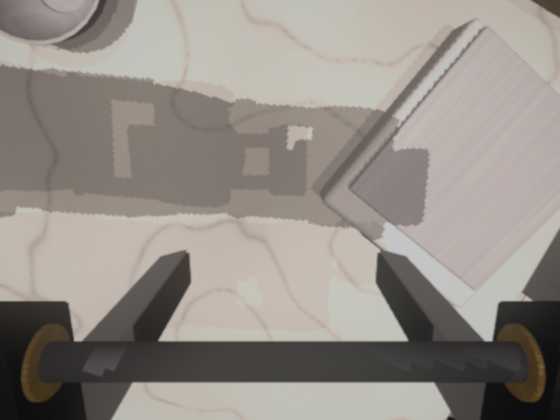

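```bash
cat > h.py <<'E'
import numpy as np, cv2
from scipy.spatial.transform import Rotation as R
def load(c):
    K=np.array([[c["fx"],0,c["cx"]],[0,c["fy"],c["cy"]],[0,0,1]]); M=cv2.Rodrigues(np.array(c["rvec"],float))[0]; t=np.array(c["tvec"],float)
    return K,M,t
def ray(c,uv):
    K,M,t=load(c); uv=np.atleast_2d(np.array(uv,float))
    d=np.c_[uv,np.ones(len(uv))]@np.linalg.inv(K).T@M
    return -M.T@t, d/np.linalg.norm(d,axis=1)[:,None]
def plane(c,uv,z):
    o,d=ray(c,uv); return o+d*((z-o[2])/d[:,2])[:,None]
def proj(c,P):
    K,M,t=load(c); q=(np.atleast_2d(P)@M.T+t)@K.T; return q[:,:2]/q[:,2:]
def crop(c,x0,y0,x1,y1,s,name):
    im=c["img"][y0:y1,x0:x1,::-1]; cv2.imwrite("pics/"+name,cv2.resize(im,None,fx=s,fy=s,interpolation=cv2.INTER_CUBIC))
E
python3 - <<'E'
from station import ctrl, viewer
from h import *
c=viewer.camera("top"); crop(c,200,105,440,245,3,"topc.png")
s=viewer.camera("side"); crop(s,180,110,440,290,3,"sidec.png")
crop(c,350,145,440,245,6,"topt.png")
print(plane(c,[(396,196),(258,183),(236,187),(278,184)],0.0))
print(proj(c,[[0,0,0],[.5,0,0]]))
E
```

```text
[[ 0.54647727 -0.210147    0.        ]
 [ 0.59003269  0.22183097  0.        ]
 [ 0.57783344  0.29082581  0.        ]
 [ 0.58649692  0.15909391  0.        ]]
[[330.93941838 375.08354003]
 [329.03843722 211.22629989]]
```

View pics/topc.png

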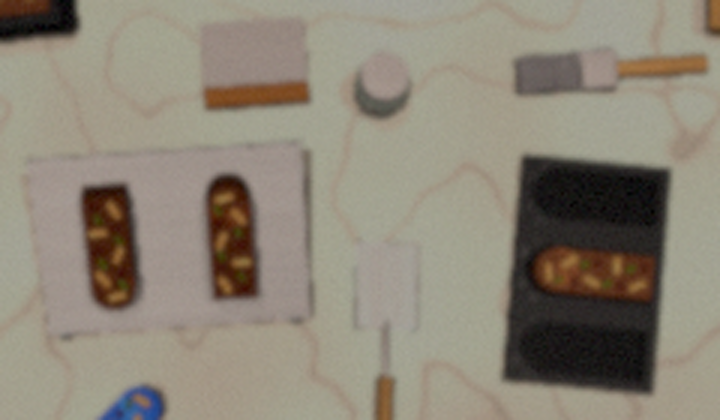

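View pics/sidec.png

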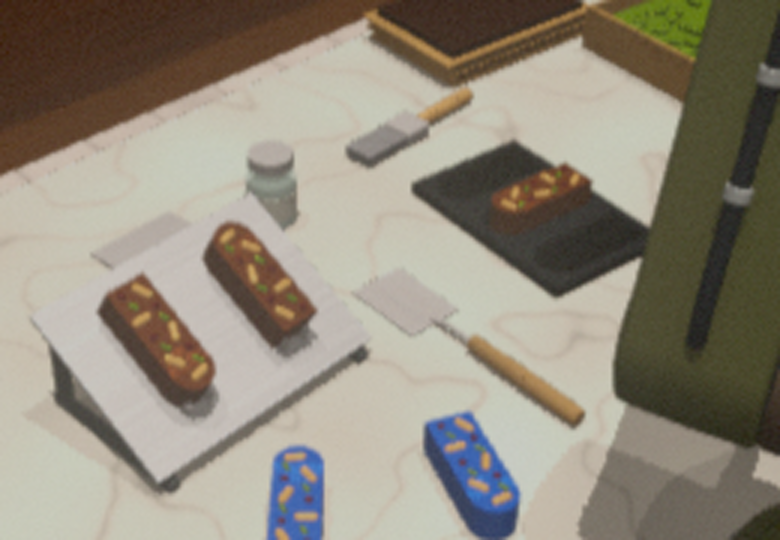

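View pics/topt.png

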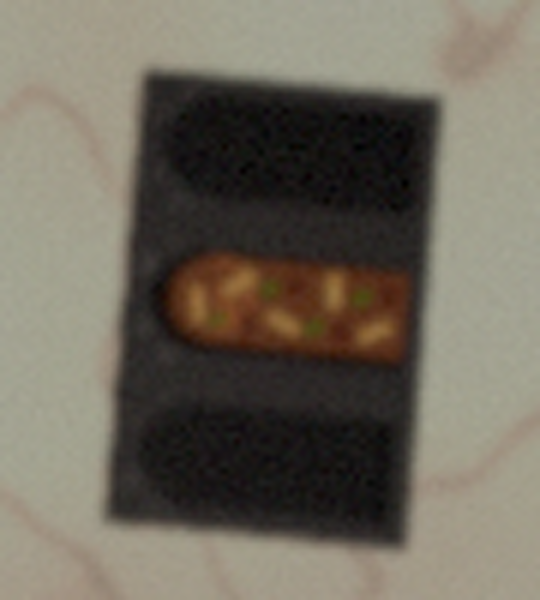

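Run:
```python
from station import ctrl, viewer
from h import *
c=viewer.camera("top"); im=c["img"].astype(int)
print("cam",ray(c,[(0,0)])[0])
# tray
sub=np.zeros(im.shape[:2],np.uint8); 
m=((im.max(2)<85)).astype(np.uint8); m[:145]=0;m[245:]=0;m[:,:350]=0;m[:,440:]=0
brown=((im[:,:,0]-im[:,:,2]>25)&(im[:,:,0]<200)).astype(np.uint8)
b2=brown.copy(); b2[:145]=0;b2[245:]=0;b2[:,:350]=0;b2[:,440:]=0
m|=b2
cs,_=cv2.findContours(cv2.morphologyEx(m,cv2.MORPH_CLOSE,np.ones((5,5),np.uint8)),cv2.RETR_EXTERNAL,cv2.CHAIN_APPROX_NONE)
q=max(cs,key=cv2.contourArea); r=cv2.minAreaRect(q); bx=cv2.boxPoints(r); print(r); P=plane(c,bx,.014); print(P.round(4)); 
print("centre",P.mean(0),[np.linalg.norm(P[i]-P[i-1]).round(4) for i in range(4)])
for i in range(4):
    d=P[i]-P[i-1]; print(np.degrees(np.arctan2(d[1],d[0])))
# bars on stand
sm=((im[:,:,0]-im[:,:,2]>20)&(im.max(2)<215)).astype(np.uint8)
st=sm.copy(); st[:160]=0; st[212:]=0; st[:,:220]=0; st[:,295:]=0
st=cv2.morphologyEx(st,cv2.MORPH_CLOSE,np.ones((5,5),np.uint8))
cs,_=cv2.findContours(st,cv2.RETR_EXTERNAL,cv2.CHAIN_APPROX_NONE)
for q in cs:
    if cv2.contourArea(q)>100:
        r=cv2.minAreaRect(q); print(r, cv2.boxPoints(r).round(1).tolist(), plane(c,[r[0]],.1))
v=cv2.cvtColor((np.dstack([m,st,m*0])*255),cv2.COLOR_RGB2BGR)
```

```text
cam [0.40195808 0.11348825 1.64158102]
((394.5, 194.5), (89.0, 99.0), 0.0)
[[ 0.3976 -0.0624  0.014 ]
 [ 0.7063 -0.067   0.014 ]
 [ 0.7046 -0.3454  0.014 ]
 [ 0.396  -0.3366  0.014 ]]
centre [ 0.5511256 -0.2028478  0.014    ] [np.float64(0.2741), np.float64(0.3087), np.float64(0.2784), np.float64(0.3087)]
89.6591827444285
-0.8481166438804344
-90.35127867658007
178.3688067389417
((257.0, 185.5), (51.0, 74.0), 90.0) [[220.0, 160.0], [294.0, 160.0], [294.0, 211.0], [220.0, 211.0]] [[0.57118674 0.2181813  0.1       ]]
```

```bash
cat >> h.py <<'E'
def tool(o): return R.from_euler('xyz',o["eef_rot"]).as_matrix(), np.array(o["ee_pos"])
E
python3 - <<'E'
from station import ctrl, viewer
from h import *
o=ctrl.get_obs(); T,p=tool(o); print("tool axes\n",T.round(4))
c=viewer.camera("wrist"); K,M,t=load(c); C=-M.T@t; print("cam in tool",T.T@(C-p),"cam axes in tool (rows x,y,z)\n",(M@T).round(4))
t=viewer.camera("top"); im=t["img"]; hsv=cv2.cvtColor(im,cv2.COLOR_RGB2HSV)
for u,v in [(258,185),(236,187),(278,184),(278,200),(396,170),(396,183),(396,196),(340,170)]: print((u,v),im[v,u],hsv[v,u])
E
```

```text
tool axes
 [[-1.000e-04  3.614e-01 -9.324e-01]
 [ 3.000e-04 -9.324e-01 -3.614e-01]
 [-1.000e+00 -3.000e-04 -0.000e+00]]
cam in tool [-0.17988419  0.00129778 -0.07149248] cam axes in tool (rows x,y,z)
 [[ 6.000e-04  1.000e+00 -2.000e-04]
 [-2.509e-01  3.000e-04  9.680e-01]
 [ 9.680e-01 -6.000e-04  2.509e-01]]
(258, 185) [160 151 141] [ 16  30 160]
(236, 187) [67 30  6] [ 12 232  67]
(278, 184) [66 34  2] [ 15 247  66]
(278, 200) [75 36 12] [ 11 214  75]
(396, 170) [19 21 21] [90 24 21]
(396, 183) [42 39 36] [15 36 42]
(396, 196) [112  73  37] [ 14 171 112]
(340, 170) [160 149 132] [ 18  45 160]
```

play_rows([
  [[-4,0,0,-0.117,0,0,94],[-4,0,0,-0.117,0,0,94],[-4,0,0,-0.117,0,0,94],[-4,0,0,-0.117,0,0,94],[-4,0,0,-0.117,0,0,94],[0,0,0,-0.117,0,0,94],[0,0,0,-0.117,0,0,94],[0,0,0,-0.117,0,0,94],[0,0,0,-0.117,0,0,94],[0,0,0,-0.117,0,0,94]],
])

```text
time_s: 1.4
ee_pos: [0.1988, -0.5128, 0.2254]
eef_rot: [-2.38, 1.571, 2.306]
force: [0.0, 0.6, -0.5]
grip_width: 0.0941
```

play_rows([
  [[0,35,-21,0,0,0,94],[0,35,-21,0,0,0,94],[0,35,-21,0,0,0,94],[0,35,-21,0,0,0,94],[0,35,-21,0,0,0,94],[0,35,-21,0,0,0,94],[0,35,-21,0,0,0,94],[0,35,-21,0,0,0,94],[0,35,-21,0,0,0,94],[0,35,-21,0,0,0,94]],
])

```text
time_s: 2.4
ee_pos: [0.5565, -0.3127, 0.2254]
eef_rot: [-0.57, 1.571, -2.171]
force: [0.5, -0.0, 0.1]
grip_width: 0.0937
```

Run:
```python
from station import ctrl, viewer
from h import *
o=ctrl.get_obs(); print(o["time_s"],o["ee_pos"],tool(o)[0].round(3),o["qpos"].round(3))
c=viewer.camera("wrist"); cv2.imwrite("pics/w1.png",c["img"][:,:,::-1]); np.save("w1.npy",c,allow_pickle=True)
c=viewer.camera("top"); cv2.imwrite("pics/top1.png",c["img"][:,:,::-1]); np.save("top1.npy",c,allow_pickle=True)
```

```text
2.4 [ 0.5564637  -0.31266539  0.22544355] [[-0.     1.    -0.031]
 [-0.    -0.031 -1.   ]
 [-1.    -0.     0.   ]] [-0.569  0.488  1.215 -0.     1.438 -0.538]
```

View pics/w1.png

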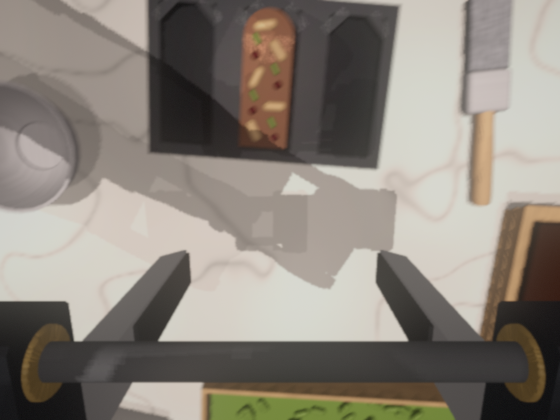

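play_rows([
  [[0,0,-20,0,0,0,94],[0,0,-20,0,0,0,94],[0,0,-20,0,0,0,94],[0,0,0,0,0,0,94]],
])

```text
time_s: 2.9
ee_pos: [0.5571, -0.2515, 0.226]
eef_rot: [1.605, 1.57, 0.005]
force: [-0.7, -0.3, 0.3]
grip_width: 0.0943
```

Run:
```python
from station import ctrl, viewer
from h import *
c=viewer.camera("wrist"); cv2.imwrite("pics/w2.png",c["img"][:,:,::-1]); np.save("w2.npy",c,allow_pickle=True)
crop(c,120,0,420,260,2.6,"w2c.png")
```

```text
(no output)
```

View pics/w2c.png

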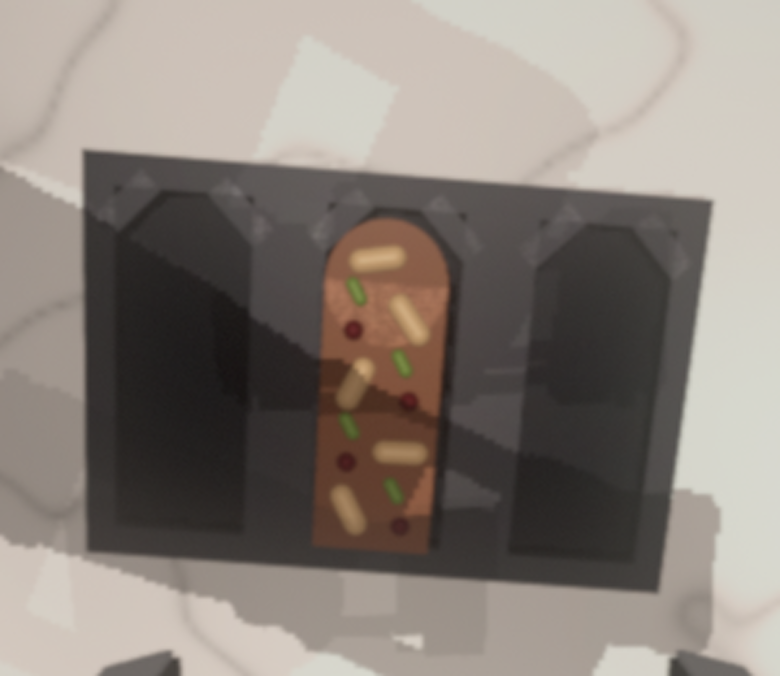

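```bash
cat > tray.py <<'E'
from h import *
c=np.load("w2.npy",allow_pickle=True).item(); im=c["img"]
g=cv2.cvtColor(im,cv2.COLOR_RGB2GRAY).astype(np.float32)
P0=np.array([(152.3,57.7),(393.5,77.3),(373.1,227.7),(153.8,211.5)])
cv2.cornerSubPix(g,P0f:=P0.astype(np.float32).reshape(-1,1,2),(5,5),(-1,-1),(3,40,.01)); q=P0f.reshape(-1,2)
print(q)
for pts in (P0,q):
    W=plane(c,pts,.014)[:,:2]   # TL=tray(+x,+y) TR=(+x,-y) BR=(-x,-y) BL
    print(W.round(4).tolist(),[np.linalg.norm(W[i]-W[i-1]).round(4) for i in range(4)])
    L=np.array([(77,118),(77,-118),(-77,-118),(-77,118)])/1000
    A,B=L-L.mean(0),W-W.mean(0); a=np.arctan2((A[:,0]*B[:,1]-A[:,1]*B[:,0]).sum(),(A*B).sum())
    print("centre",W.mean(0),"yaw deg",np.degrees(a))
    Rr=np.array([[np.cos(a),-np.sin(a)],[np.sin(a),np.cos(a)]])
    print("resid mm",((W.mean(0)+A@Rr.T-W)*1000).round(1).tolist())
    print("pockets L,R",W.mean(0)+Rr@[0,.08],W.mean(0)+Rr@[0,-.08])
E
python3 tray.py
```

```text
[[151.4549    57.166252]
 [393.6801    76.81792 ]
 [372.57248  227.56528 ]
 [152.7191   213.29907 ]]
[[0.4343, -0.1191], [0.6675, -0.1437], [0.6523, -0.296], [0.4183, -0.2713]] [np.float64(0.153), np.float64(0.2346), np.float64(0.153), np.float64(0.2353)]
centre [ 0.54309483 -0.2075307 ] yaw deg 84.0324155634563
resid mm [[-0.5, 0.4], [0.9, 0.5], [0.2, -0.4], [-0.6, -0.5]]
pockets L,R [ 0.46352836 -0.19921343] [ 0.6226613  -0.21584796]
[[0.4335, -0.1186], [0.6677, -0.1433], [0.6517, -0.2958], [0.4169, -0.2732]] [np.float64(0.1555), np.float64(0.2355), np.float64(0.1534), np.float64(0.2359)]
centre [ 0.54245656 -0.20773738] yaw deg 84.16161466597062
resid mm [[-0.6, -0.5], [-0.0, 0.1], [0.3, -0.5], [0.3, 0.9]]
pockets L,R [ 0.46287154 -0.19959955] [ 0.62204158 -0.2158752 ]
```

play_rows([
  [[-2,-12,-45,0,0,0,94],[-2,-12,-45,0,0,0,94],[-2,-12,-45,0,0,0,94],[-2,-12,-45,0,0,0,94],[-2,-12,-45,0,0,0,94],[-2,-12,-45,0,0,0,94],[-2,-12,-45,0,0,0,94],[-2,-12,-45,0,0,0,94],[-2,-12,-45,0,0,0,94],[-2,-12,-45,0,0,0,94]],
])

```text
time_s: 3.95
ee_pos: [0.4505, 0.201, 0.2459]
eef_rot: [1.744, 1.57, 0.142]
force: [0.6, 0.1, -1.2]
grip_width: 0.0937
```

play_rows([
  [[0,0,0,0.148,0,0,94],[0,0,0,0.148,0,0,94],[0,0,0,0.148,0,0,94],[0,0,0,0.148,0,0,94],[0,0,0,0.148,0,0,94],[0,0,0,0.148,0,0,94],[0,0,0,0.148,0,0,94],[0,0,0,0.148,0,0,94],[0,0,0,0.148,0,0,94],[0,0,0,0.148,0,0,94]],
])

```text
time_s: 4.95
ee_pos: [0.4513, 0.1992, 0.2456]
eef_rot: [3.04, 1.57, -0.048]
force: [-0.6, -0.0, 0.5]
grip_width: 0.0936
```

Run:
```python
from station import ctrl, viewer
from h import *
o=ctrl.get_obs(); print(o["time_s"],o["ee_pos"],tool(o)[0].round(3),o["qpos"].round(3))
c=viewer.camera("wrist"); cv2.imwrite("pics/w3.png",c["img"][:,:,::-1]); np.save("w3.npy",c,allow_pickle=True)
```

```text
4.95 [0.45130497 0.19923032 0.24564715] [[ 0.     0.053 -0.999]
 [-0.    -0.999 -0.053]
 [-1.     0.    -0.   ]] [ 0.342  0.142  1.619 -0.     1.38   1.859]
```

View pics/w3.png

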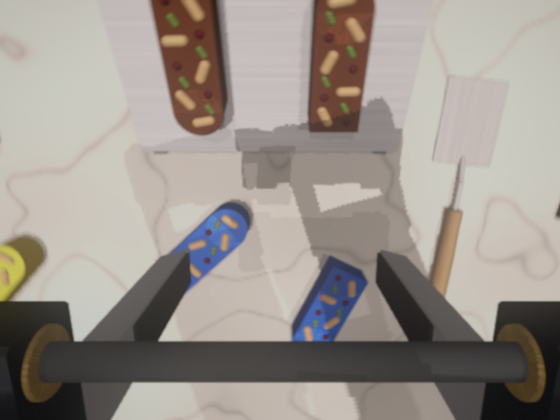

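play_rows([
  [[-10,0,-25,0,0,0,94],[-10,0,-25,0,0,0,94],[-10,0,-25,0,0,0,94],[-10,0,-25,0,0,0,94],[0,0,0,0,0,0,94]],
])

```text
time_s: 5.5
ee_pos: [0.5529, 0.2051, 0.2859]
eef_rot: [-3.057, 1.57, 0.146]
force: [-0.8, -0.1, -1.4]
grip_width: 0.0939
```

Run:
```python
from station import ctrl, viewer
from h import *
o=ctrl.get_obs(); print(o["time_s"],o["ee_pos"],o["qpos"].round(3))
c=viewer.camera("wrist"); np.save("w4.npy",c,allow_pickle=True)
crop(c,80,0,460,260,2.1,"w4.png")
c=viewer.camera("side"); np.save("s4.npy",c,allow_pickle=True)
```

```text
5.5 [0.55294928 0.20508461 0.28585086] [ 0.293  0.345  1.277 -0.     1.518  1.803]
```

View pics/w4.png

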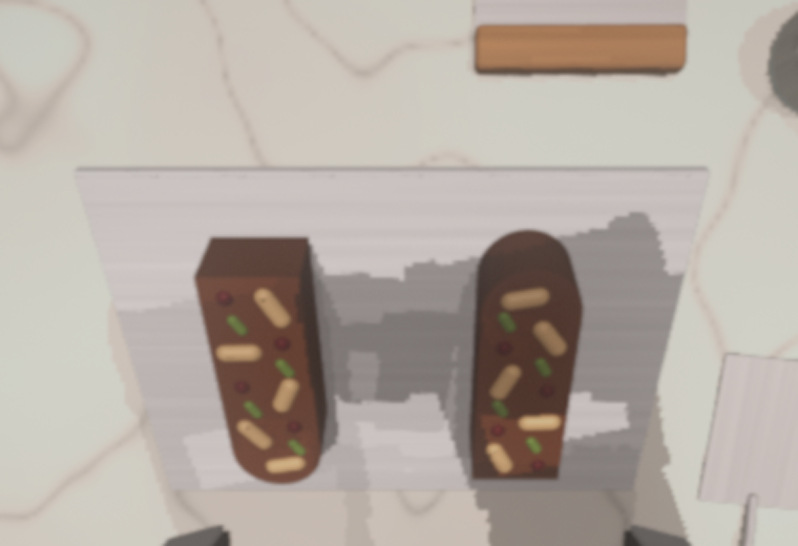

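```bash
cat > stand.py <<'E'
from h import *
c=np.load("w4.npy",allow_pickle=True).item()
f=lambda L:np.array(L,float)/2.1+[80,0]
T=plane(c,f([(77,169),(708,169)]),.1102); B=plane(c,f([(167,490),(634,490)]),.0198)
W=np.r_[T,B]; print(W.round(4).tolist(), "widths",np.linalg.norm(T[0]-T[1]),np.linalg.norm(B[0]-B[1]),"depths",np.linalg.norm((T[0]-B[0])[:2]),np.linalg.norm((T[1]-B[1])[:2]))
L=np.array([(85,135),(85,-135),(-85,135),(-85,-135)])/1000; X=W[:,:2]
A,Bc=L-L.mean(0),X-X.mean(0); a=np.arctan2((A[:,0]*Bc[:,1]-A[:,1]*Bc[:,0]).sum(),(A*Bc).sum()); ctr=X.mean(0)
print("stand centre",ctr,"yaw",np.degrees(a))
S=R.from_euler('z',a).as_matrix(); so=np.r_[ctr,0]
s28=np.radians(28); ux=S@[np.cos(s28),0,np.sin(s28)]; uy=S@[0,1,0]; n=np.cross(ux,uy)
O=so+[0,0,.065]   # slope frame origin
def onplane(uv,h):
    o,d=ray(c,uv); t=((O+n*h-o)@n)/(d@n); P=o+d*t[:,None]-O; return np.c_[P@ux,P@uy]*1000
print("slope coords (mm) h=36")
print("bar_b sqTL sqTR, left low, right low, tip", onplane(f([(196,278),(310,276),(232,440),(322,430),(278,484)]),.036).round(1).tolist())
print("bar_a sqBL sqBR, right shoulder, left shoulder", onplane(f([(473,478),(558,478),(581,305),(477,300)]),.036).round(1).tolist())
print("bar_b top base corners (h=0)",onplane(f([(211,239),(306,238)]),.0).round(1).tolist(),"bar_a tip base",onplane(f([(526,231)]),0).round(1).tolist())
for nm,y in (("b L",60),("a R",-60)):
    print(nm, (O+ux*.010+uy*y/1000).round(4))
print("ux",ux,"uy",uy,"n",n)
E
python3 stand.py
```

```text
[[0.6491, 0.3574, 0.1102], [0.6655, 0.0913, 0.1102], [0.4801, 0.3512, 0.0198], [0.497, 0.0782, 0.0198]] widths 0.26661741865976374 0.27355315036731254 depths 0.16911924630764247 0.16906133783857924
stand centre [0.5729522  0.21951827] yaw 3.4537782390156986
slope coords (mm) h=36
bar_b sqTL sqTR, left low, right low, tip [[64.4, 81.2], [65.4, 33.6], [-25.2, 80.9], [-18.7, 36.0], [-55.5, 62.0]]
bar_a sqBL sqBR, right shoulder, left shoulder [[-51.0, -38.8], [-50.9, -82.5], [51.7, -80.7], [54.1, -36.2]]
bar_b top base corners (h=0) [[63.5, 82.3], [64.1, 39.5]] bar_a tip base [[67.6, -59.2]]
b L [0.5782 0.2799 0.0697]
a R [0.5854 0.1602 0.0697]
ux [0.88134392 0.05319168 0.46947156] uy [-0.0602433   0.99818372  0.        ] n [-0.46861887 -0.02828252  0.88294759]
```

```bash
cat >> h.py <<'E'
def go(Rt,pt,o=None):
    "print shift in current tool axes (mm), then remaining rotvec in tool axes; also shift in target axes"
    from station import ctrl
    o=o or ctrl.get_obs(); T,p=tool(o); d=(np.array(pt)-p)*1000; rv=R.from_matrix(T.T@Rt).as_rotvec()
    print("t",o["time_s"],"p",p.round(4),"shift cur axes",(T.T@d).round(1),"shift tgt axes",(Rt.T@d).round(1),"rot",rv.round(4),"deg",np.degrees(np.linalg.norm(rv)).round(1),"q",np.round(o["qpos"],2))
def ortho(*cols):
    U,_,V=np.linalg.svd(np.column_stack(cols)); return U@V
E
cat > geo.py <<'E'
from h import *
a=np.radians(3.45); s28=np.radians(28); S=R.from_euler('z',a).as_matrix()
ux=S@[np.cos(s28),0,np.sin(s28)]; uy=S@[0,1.,0]; n=np.cross(ux,uy); O=np.array([.5730,.2195,.065])
CA=O+ux*.008-uy*.060; CB=O+ux*.0075+uy*.060
RA=ortho(-n,-uy,-ux); RB=ortho(-n,uy,ux)
ty=np.radians(84.1); tc=np.array([.5428,-.2076,.004]); Tz=R.from_euler('z',ty).as_matrix()
PL=tc+Tz@[0,.08,0]; PR=tc+Tz@[0,-.08,0]
tx=Tz[:,0]; tyv=Tz[:,1]; up=np.array([0,0,1.])
# tool at place: x down; bar x = -toolz for a (bar_a x=ux=-toolz); bar_b x=-ux=-toolz
RP=ortho(-up, -tyv, -tx)
E
python3 - <<'E'
from geo import *
print(np.linalg.det(RA),np.linalg.det(RB),np.linalg.det(RP),RP.round(3).tolist())
go(RA,CA+n*.110)
E
```

```text
0.9999999999999999 0.9999999999999999 1.0 [[0.0, 0.995, -0.103], [0.0, -0.103, -0.995], [-1.0, 0.0, 0.0]]
t 5.6 p [0.5507 0.2053 0.2849] shift cur axes [119.   47.1  21.5] shift tgt axes [95.  47.2 74.9] rot [1.000e-03 4.894e-01 1.000e-04] deg 28.0 q [ 0.29  0.34  1.28 -0.    1.52  1.8 ]
```

play_rows([
  [[0,0,0,0,0.098,0,94],[0,0,0,0,0.098,0,94],[0,0,0,0,0.098,0,94],[0,0,0,0,0.098,0,94],[0,0,0,0,0.0974,0,94],[19,9.4,15,0,0,0,94],[19,9.4,15,0,0,0,94],[19,9.4,15,0,0,0,94],[19,9.4,15,0,0,0,94],[19,9.6,15,0,0,0,94]],
])

```text
time_s: 6.6
ee_pos: [0.5308, 0.1568, 0.1654]
eef_rot: [3.14, 1.081, 0.06]
force: [1.6, 0.8, -0.3]
grip_width: 0.0944
```

Run:
```python
from station import ctrl, viewer
from geo import *
go(RA,CA+n*.110)
c=viewer.camera("wrist"); np.save("w5.npy",c,allow_pickle=True)
cv2.imwrite("pics/w5.png",c["img"][:,:,::-1])
go(RA,CA+n*.0135)
```

```text
t 6.6 p [0.5308 0.1568 0.1654] shift cur axes [ 0.2 -0.  -1.4] shift tgt axes [ 0.2 -0.  -1.4] rot [ 0.0013 -0.0008  0.0001] deg 0.1 q [ 0.27  0.11  1.93 -0.17  0.63  1.89]
t 6.65 p [0.5289 0.1554 0.1612] shift cur axes [93.9 -1.4 -5.6] shift tgt axes [93.9 -1.3 -5.2] rot [ 0.0014  0.0049 -0.0013] deg 0.3 q [ 0.27  0.12  1.93 -0.17  0.63  1.89]
```

View pics/w5.png

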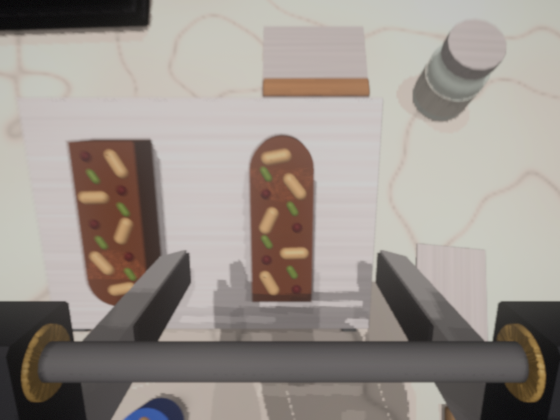

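Run:
```python
from station import ctrl, viewer
from geo import *
c=np.load("w5.npy",allow_pickle=True).item()
def onp(uv,h):
    o,d=ray(c,uv); t=((O+n*h-o)@n)/(d@n); P=o+d*t[:,None]-O; return (np.c_[P@ux,P@uy]*1000).round(1).tolist()
print("a tip, sqL,sqR, sideL,sideR",onp([(281,135),(252,301),(313,301),(250,240),(314,240)],.036))
print("b sqL sqR tip",onp([(69,141),(134,140),(107,306)],.036))
print("stand corners",onp([(24,99),(382,98),(47,330),(370,330)],0))
go(RA,CA+n*.0135)
```

```text
a tip, sqL,sqR, sideL,sideR [[68.9, -60.2], [-50.6, -38.8], [-50.5, -83.7], [-3.5, -38.3], [-3.4, -83.4]]
b sqL sqR tip [[64.8, 79.6], [65.5, 36.7], [-54.8, 68.3]]
stand corners [[93.0, 128.4], [94.1, -133.9], [-96.4, 140.8], [-96.0, -136.3]]
t 6.65 p [0.5289 0.1554 0.1612] shift cur axes [93.9 -1.4 -5.6] shift tgt axes [93.9 -1.3 -5.2] rot [ 0.0014  0.0049 -0.0013] deg 0.3 q [ 0.27  0.12  1.93 -0.17  0.63  1.89]
```

play_rows([
  [[0,0,0,0,0,0,94],[10,0,0,0,0,0,94],[10,0,0,0,0,0,94],[10,0,0,0,0,0,94],[10,0,0,0,0,0,94],[10,0,0,0,0,0,94],[0,0,0,0,0,0,94],[0,0,0,0,0,0,94]],
])

```text
time_s: 7.45
ee_pos: [0.5556, 0.1587, 0.122]
eef_rot: [3.141, 1.082, 0.06]
force: [1.4, -0.3, -0.3]
grip_width: 0.0938
```

```bash
sed -i 's/^CA=.*/CA=O+ux*.0091-uy*.0608; CB=O+ux*.005+uy*.060/' geo.py
python3 - <<'E'
from geo import *
go(RA,CA+n*.0135)
E
```

```text
t 7.45 p [0.5556 0.1587 0.122 ] shift cur axes [46.7  1.1 -0.9] shift tgt axes [46.7  1.1 -0.9] rot [-0.0004 -0.0002 -0.0003] deg 0.0 q [ 0.26  0.23  1.9  -0.18  0.53  1.9 ]
```

play_rows([
  [[10,1,-1,0,0,0,94],[10,0,0,0,0,0,94],[10,0,0,0,0,0,94],[10,0,0,0,0,0,94],[6.7,0,0,0,0,0,94],[0,0,0,0,0,0,94],[0,0,0,0,0,0,94]],
])

```text
time_s: 8.15
ee_pos: [0.5784, 0.1591, 0.0814]
eef_rot: [3.142, 1.082, 0.06]
force: [-1.0, -0.2, 0.1]
grip_width: 0.0939
```

Run:
```python
from geo import *
from station import viewer
go(RA,CA+n*.0135)
c=viewer.camera("wrist"); cv2.imwrite("pics/w6.png",c["img"][:,:,::-1])
c=viewer.camera("side"); crop(c,160,130,360,290,4,"s6.png")
```

```text
t 8.15 p [0.5784 0.1591 0.0814] shift cur axes [0.1 0.1 0.1] shift tgt axes [0.1 0.1 0.1] rot [-0.0004 -0.0004 -0.0002] deg 0.0 q [ 0.25  0.34  1.87 -0.2   0.45  1.92]
```

View pics/w6.png

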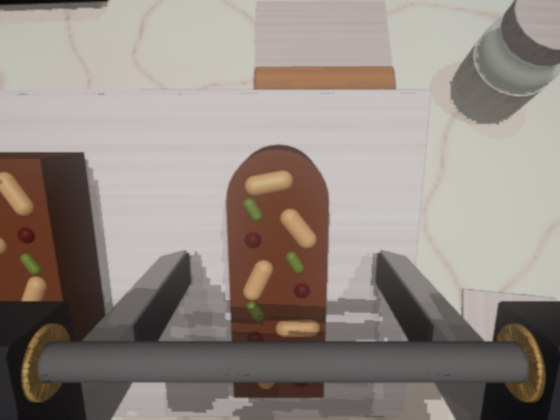

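View pics/s6.png

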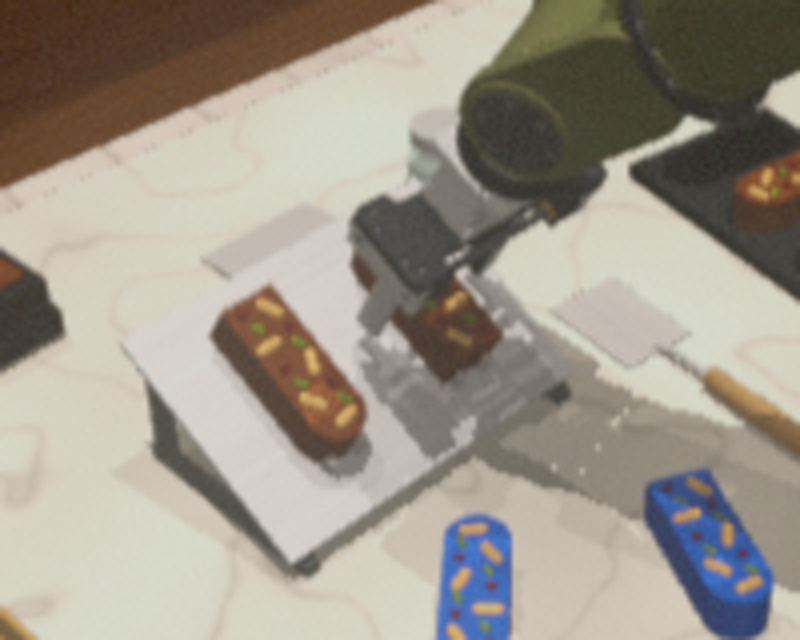

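play_rows([
  [[0,0,0,0,0,0,38],[0,0,0,0,0,0,38],[0,0,0,0,0,0,38],[0,0,0,0,0,0,38],[0,0,0,0,0,0,38],[0,0,0,0,0,0,38],[0,0,0,0,0,0,38],[0,0,0,0,0,0,38]],
], grip_force=25)

```text
time_s: 9.05
ee_pos: [0.5786, 0.1592, 0.0816]
eef_rot: [-3.141, 1.081, 0.06]
force: [1.7, 1.6, 1.2]
grip_width: 0.0439
```

Run:
```python
from geo import *
from station import viewer,ctrl
o=ctrl.get_obs(); print(o["grip_width"],o["force"],o["moment"])
c=viewer.camera("wrist"); cv2.imwrite("pics/w7.png",c["img"][:,:,::-1]);np.save("w7.npy",c,allow_pickle=True)
```

```text
0.0439135630070172 [1.74329608 1.61672606 1.18263451] [ 0.20592554 -0.00294842  0.09537381]
```

View pics/w7.png

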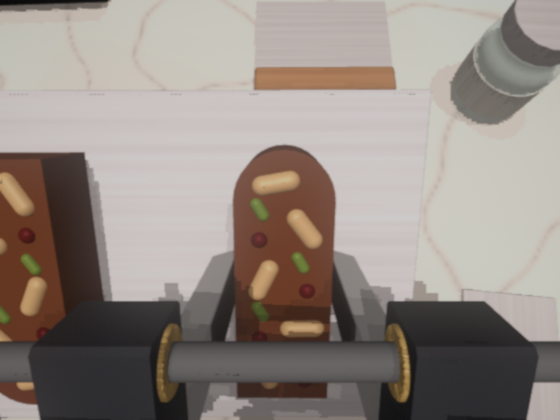

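Run:
```python
from geo import *
from station import ctrl
c=np.load("w7.npy",allow_pickle=True).item(); T,p=tool(ctrl.get_obs())
for h in (.0225,):
    o,d=ray(c,[(284,145.5),(234,240),(335,240),(239,397),(328,397)]); N=T[:,0]; t=((p-N*h-o)@N)/(d@N); P=(o+d*t[:,None]-p)@T*1000; print(P.round(1).tolist())
```

```text
[[-22.5, 1.9, -61.9], [-22.5, -19.9, -21.3], [-22.5, 24.2, -21.3], [-22.5, -20.0, 59.5], [-22.5, 23.6, 59.5]]
```

play_rows([
  [[-5,0,0,0,0,0,38],[-10,0,0,0,0,0,38],[-15,0,0,0,0,0,38],[-15,0,0,0,0,0,38],[-15,0,0,0,0,0,38],[-15,0,0,0,0,0,38],[-15,0,0,0,0,0,38],[0,0,0,0,0,0,38]],
])

```text
time_s: 9.9
ee_pos: [0.5358, 0.1566, 0.1627]
eef_rot: [-3.141, 1.08, 0.061]
force: [-0.3, 0.3, -3.0]
grip_width: 0.0436
```

Run:
```python
from geo import *
from station import viewer,ctrl
o=ctrl.get_obs(); print(o["grip_width"],o["force"])
c=viewer.camera("wrist"); cv2.imwrite("pics/w8.png",c["img"][:,:,::-1]);np.save("w8.npy",c,allow_pickle=True)
T,p=tool(o)
Rv=ortho(-up, uy*-1, np.cross(-up,-uy)); go(Rv,PR)
print("pockets",PL,PR)
```

```text
0.04355845903193323 [-0.27635085  0.33139539 -2.9820462 ]
t 9.95 p [0.5359 0.1566 0.1616] shift cur axes [169.1 376.9  17.7] shift tgt axes [157.6 376.9 -63.9] rot [-3.000e-04 -4.903e-01  2.000e-04] deg 28.1 q [ 0.27  0.13  1.92 -0.17  0.62  1.89]
pockets [ 0.46322377 -0.1993766   0.004     ] [ 0.62237623 -0.2158234   0.004     ]
```

View pics/w8.png

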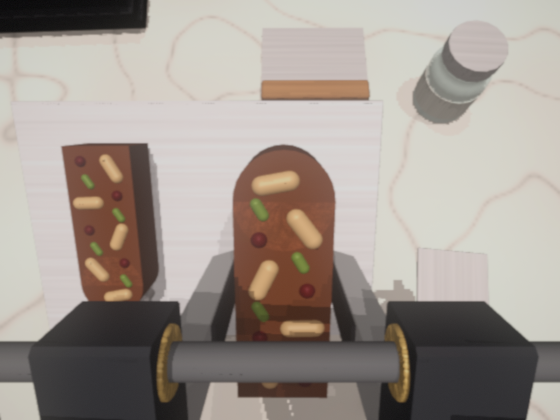

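play_rows([
  [[-8,0,0,0,-0.098,0,38],[-8,0,0,0,-0.098,0,38],[-8,0,0,0,-0.098,0,38],[-8,0,0,0,-0.098,0,38],[-8,0,0,0,-0.098,0,38],[-4,0,0,-0.1408,0,0,38],[-4,0,0,-0.1408,0,0,38],[0,0,0,-0.1408,0,0,38],[0,0,0,-0.1408,0,0,38],[0,0,0,-0.1408,0,0,38]],
])

```text
time_s: 10.95
ee_pos: [0.5247, 0.1557, 0.2057]
eef_rot: [-0.541, 1.569, -2.914]
force: [0.7, 0.6, -1.9]
grip_width: 0.0441
```

play_rows([
  [[0,0,0,-0.1408,0,0,38],[0,0,0,-0.1408,0,0,38],[0,0,0,-0.1408,0,0,38],[0,0,0,-0.1408,0,0,38],[0,0,0,-0.1408,0,0,38],[0,0,0,0,0,0,38]],
])

```text
time_s: 11.55
ee_pos: [0.5246, 0.1557, 0.2058]
eef_rot: [-1.269, 1.569, -2.94]
force: [0.6, -0.2, -2.5]
grip_width: 0.0439
```

Run:
```python
from geo import *
off=np.array([.0135,.0019,-.0012])
go(RP,PR+up*.06-RP@off)
```

```text
t 11.55 p [0.5246 0.1557 0.2058] shift cur axes [128.3 133.  360.9] shift tgt axes [128.3 133.5 360.7] rot [0.0022 0.0006 0.002 ] deg 0.2 q [0.22 0.29 1.53 0.   1.32 0.32]
```

play_rows([
  [[0,14.8,40.1,0.0022,0.0006,0.002,38],[0,14.8,40.1,0,0,0,38],[0,14.8,40.1,0,0,0,38],[0,14.8,40.1,0,0,0,38],[0,14.8,40.1,0,0,0,38],[0,14.8,40.1,0,0,0,38],[12,14.8,40.1,0,0,0,38],[12,14.8,40.1,0,0,0,38],[12,14.8,40.1,0,0,0,38],[12,0,0,0,0,0,38]],
])

```text
time_s: 12.55
ee_pos: [0.6193, -0.2217, 0.1567]
eef_rot: [2.145, 1.571, 0.46]
force: [-0.4, 1.3, -1.8]
grip_width: 0.0439
```

play_rows([
  [[20,0,0,0,0,0,38],[20,0,0,0,0,0,38],[10,0,0,0,0,0,38],[0,0,0,0,0,0,38],[0,0,0,0,0,0,38]],
])

```text
time_s: 13.05
ee_pos: [0.6199, -0.2169, 0.1095]
eef_rot: [1.735, 1.569, 0.058]
force: [0.8, 0.6, -3.0]
grip_width: 0.044
```

Run:
```python
from geo import *
from station import viewer
off=np.array([.0135,.0019,-.0012])
go(RP,PR+up*.03-RP@off)
c=viewer.camera("wrist"); cv2.imwrite("pics/w9.png",c["img"][:,:,::-1]);np.save("w9.npy",c,allow_pickle=True)
c=viewer.camera("top"); crop(c,340,130,450,250,5,"t9.png"); np.save("t9.npy",c,allow_pickle=True)
```

```text
t 13.05 p [ 0.6199 -0.2169  0.1095] shift cur axes [62.   0.3 -0.1] shift tgt axes [62.   0.5 -0.1] rot [-0.0033 -0.0003 -0.002 ] deg 0.2 q [-0.39  0.62  1.29  0.    1.23 -0.29]
```

View pics/w9.png

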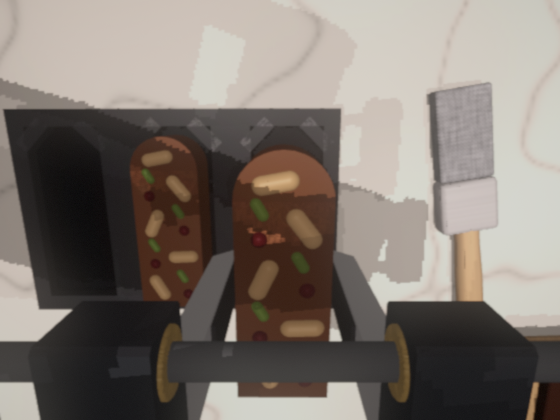

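View pics/t9.png

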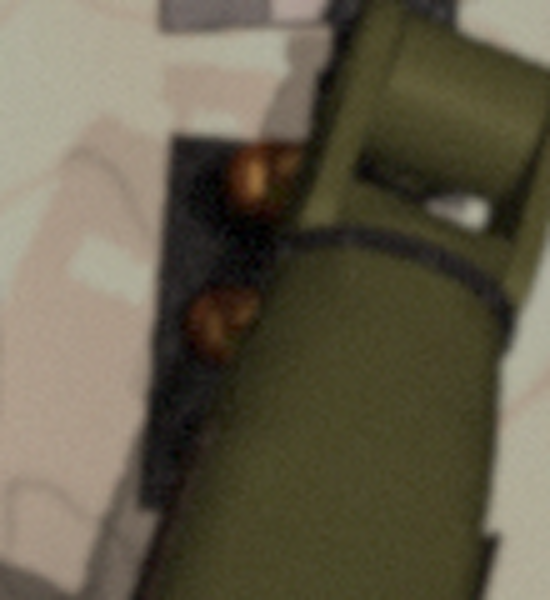

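play_rows([
  [[15,0,0,0,0,0,38],[15,0,0,0,0,0,38],[15,0,0,0,0,0,38],[10,0,0,0,0,0,38],[5,0,0,0,0,0,38],[0,0,0,0,0,0,38],[0,0,0,0,0,0,38]],
])

```text
time_s: 13.85
ee_pos: [0.6199, -0.2171, 0.0492]
eef_rot: [1.714, 1.569, 0.038]
force: [-0.9, -0.0, -1.9]
grip_width: 0.0441
```

Run:
```python
from geo import *
from station import viewer
off=np.array([.0135,.0019,-.0012])
c9=np.load("w9.npy",allow_pickle=True).item()
print("tray far corners (w9)",plane(c9,[(8,111),(340,109)],.014).round(4).tolist(),"expect",(tc+Tz@[.077,.118,0]).round(4),(tc+Tz@[.077,-.118,0]).round(4))
go(RP,PR-RP@off)
c=viewer.camera("wrist"); cv2.imwrite("pics/w10.png",cv2.resize(c["img"][60:320,180:400,::-1],None,fx=2.3,fy=2.3,interpolation=2));np.save("w10.npy",c,allow_pickle=True)
# expected pixel of pocket outline
for nm,P in (("pocket rect top",[(.065,-.054),(.065,-.106),(-.065,-.054),(-.065,-.106)]),):
    q=proj(c,[tc+Tz@[x,y,.010] for x,y in P]); print(nm,q.round(1).tolist(), ((q-[180,60])*2.3).round(0).tolist())
```

```text
tray far corners (w9) [[0.4363, -0.1202, 0.014], [0.6676, -0.1435, 0.014]] expect [ 0.4333 -0.1189  0.004 ] [ 0.6681 -0.1431  0.004 ]
t 13.85 p [ 0.6199 -0.2171  0.0492] shift cur axes [31.7  0.4 -0.3] shift tgt axes [31.7  0.4 -0.3] rot [-0.0022 -0.0003 -0.002 ] deg 0.2 q [-0.39  0.69  1.33  0.    1.12 -0.29]
pocket rect top [[240.4, 127.8], [334.4, 127.6], [246.5, 336.9], [327.9, 336.7]] [[139.0, 156.0], [355.0, 156.0], [153.0, 637.0], [340.0, 637.0]]
```

View pics/w10.png

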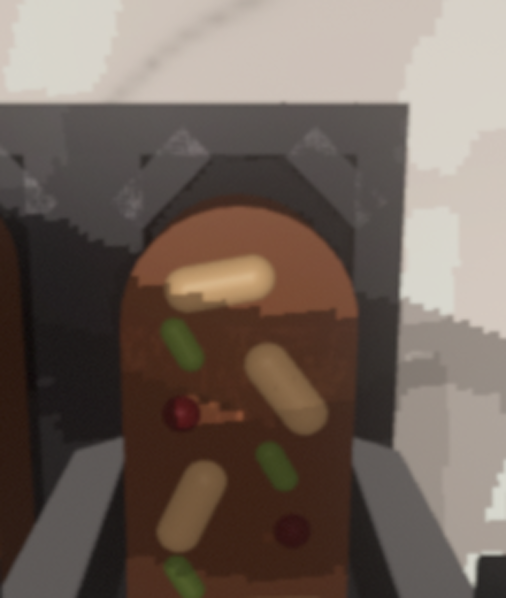

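play_rows([
  [[6,0.6,-0.3,-0.002,0,-0.002,38],[6,0,0,0,0,0,38],[6,0,0,0,0,0,38],[4,0,0,0,0,0,38],[4,0,0,0,0,0,38],[2,0,0,0,0,0,38],[1,0,0,0,0,0,38],[0,0,0,0,0,0,38]],
])

```text
time_s: 14.7
ee_pos: [0.6203, -0.2167, 0.0198]
eef_rot: [-2.295, 1.57, 2.314]
force: [0.0, -0.1, -1.3]
grip_width: 0.0438
```

Run:
```python
from geo import *
from station import viewer,ctrl
off=np.array([.0135,.0019,-.0012])
go(RP,PR-RP@off); o=ctrl.get_obs(); print(o["force"],o["moment"],o["grip_width"])
c=viewer.camera("wrist"); cv2.imwrite("pics/w11.png",cv2.resize(c["img"][60:320,180:400,::-1],None,fx=2.3,fy=2.3,interpolation=2))
```

```text
t 14.7 p [ 0.6203 -0.2167  0.0198] shift cur axes [2.3 0.1 0.1] shift tgt axes [2.3 0.1 0.1] rot [-0.0003 -0.0005  0.0006] deg 0.0 q [-0.39  0.73  1.34  0.    1.08 -0.29]
[ 0.00956437 -0.14080092 -1.30673814] [-0.01489033 -0.0672004  -0.04875831] 0.04378650274291854
```

View pics/w11.png

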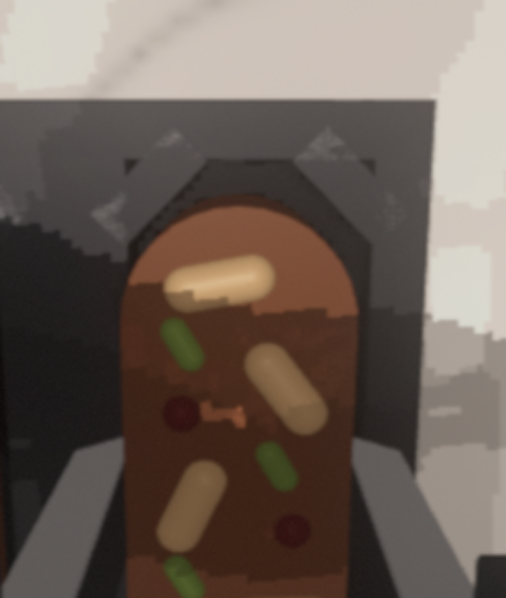

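Run:
```python
from geo import *
from station import viewer,ctrl
T,p=tool(ctrl.get_obs()); c=viewer.camera("wrist"); np.save("w11.npy",c,allow_pickle=True); K,M,t=load(c)
print("cam in tool",(T.T@(-M.T@t-p)*1000).round(2)); print((M@T).round(4))
f=lambda L:np.array(L,float)/2.3+[180,60]
def tl(uv,z): return ((plane(c,uv,z)-p)@T*1000).round(1).tolist()
print("bar top L/R at row 330, tip",tl(f([(121,330),(357,330),(240,206)]),p[2]+.0225))
print("pocket corners, at .014",tl(f([(127,160),(373,160),(127,240),(372,240)]),.014))
print("expected pocket",(( np.array([tc+Tz@[x,y,.010] for x,y in [(.065,-.054),(.065,-.106)]])-p)@T*1000).round(1).tolist())
print("tray corner far right",tl(f([(434,100)]),.014), ((tc+Tz@[.077,-.118,.01]-p)@T*1000).round(1))
```

```text
cam in tool [-1.799e+02 -1.000e-01 -7.075e+01]
[[ 1.500e-03  1.000e+00 -1.000e-04]
 [-2.496e-01  5.000e-04  9.683e-01]
 [ 9.683e-01 -1.400e-03  2.496e-01]]
bar top L/R at row 330, tip [[-22.5, -21.7, -36.3], [-22.5, 21.9, -36.3], [-22.5, 0.3, -58.9]]
pocket corners, at .014 [[6.0, -23.2, -66.2], [6.0, 28.0, -66.2], [6.0, -23.7, -49.6], [6.0, 28.4, -49.6]]
expected pocket [[6.0, -24.1, -66.1], [6.0, 27.9, -66.1]]
tray corner far right [[6.0, 40.0, -78.2]] [  6.   39.9 -78.1]
```

play_rows([
  [[0,1.1,-1,0,0,0,38],[0,1.1,-1,0,0,0,38],[1,0,0,0,0,0,38],[1,0,0,0,0,0,38],[0.5,0,0,0,0,0,38],[0,0,0,0,0,0,38]],
])

```text
time_s: 15.4
ee_pos: [0.6229, -0.2149, 0.0184]
eef_rot: [3.102, 1.57, 1.428]
force: [-4.0, 2.5, 7.4]
grip_width: 0.0436
```

```bash
cat > chk.py <<'E'
from geo import *
from station import viewer,ctrl
import sys
o=ctrl.get_obs(); T,p=tool(o); c=viewer.camera("wrist"); np.save("chk.npy",c,allow_pickle=True)
print(o["time_s"],p.round(4),"F",o["force"].round(1),"M",o["moment"].round(2),o["grip_width"].round(4),"T",T[2].round(4))
cv2.imwrite("pics/%s.png"%sys.argv[1],cv2.resize(c["img"][60:320,180:400,::-1],None,fx=2.3,fy=2.3,interpolation=2))
cv2.imwrite("pics/%s_full.png"%sys.argv[1],c["img"][:,:,::-1])
E
python3 chk.py w12
```

```text
Traceback (most recent call last):
  File "chk.py", line 5, in <module>
    print(o["time_s"],p.round(4),"F",o["force"].round(1),"M",o["moment"].round(2),o["grip_width"].round(4),"T",T[2].round(4))
                                                                                  ^^^^^^^^^^^^^^^^^^^^^
AttributeError: 'float' object has no attribute 'round'
```

```bash
sed -i 's/o\["grip_width"\].round(4)/round(o["grip_width"],4)/' chk.py; python3 chk.py w12
```

```text
15.45 [ 0.6229 -0.2149  0.0184] F [-3.8  2.9  7.8] M [ 0.35  0.74 -0.01] 0.0435 T [-1.e+00  0.e+00 -4.e-04]
```

View pics/w12.png

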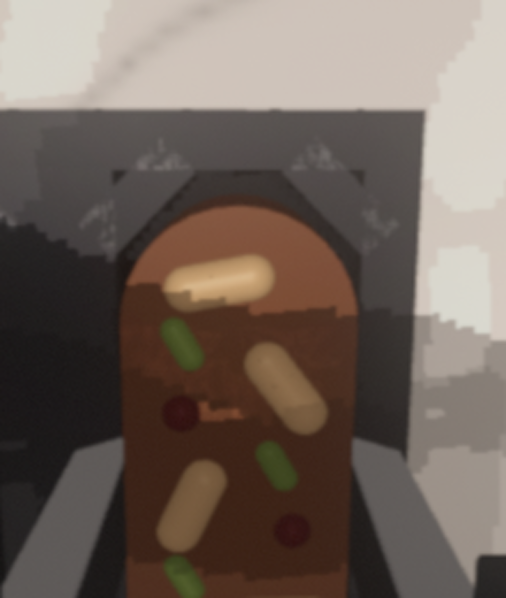

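play_rows([
  [[0,0,0,0,0,0,38],[0,0,0,0,0,0,58],[0,0,0,0,0,0,58],[0,0,0,0,0,0,58],[0,0,0,0,0,0,58],[-5,0,0,0,0,0,58],[-15,0,0,0,0,0,58],[-25,0,0,0,0,0,58],[-25,0,0,0,0,0,58],[0,0,0,0,0,0,58]],
])

```text
time_s: 16.5
ee_pos: [0.6245, -0.2157, 0.0925]
eef_rot: [1.338, 1.565, -0.336]
force: [0.3, -0.4, -0.2]
grip_width: 0.0579
```

```bash
python3 chk.py w13
```

```text
16.5 [ 0.6245 -0.2157  0.0925] F [ 0.3 -0.4 -0.2] M [-0.01 -0.08  0.01] 0.0579 T [-1.      0.0061  0.0014]
```

View pics/w13_full.png

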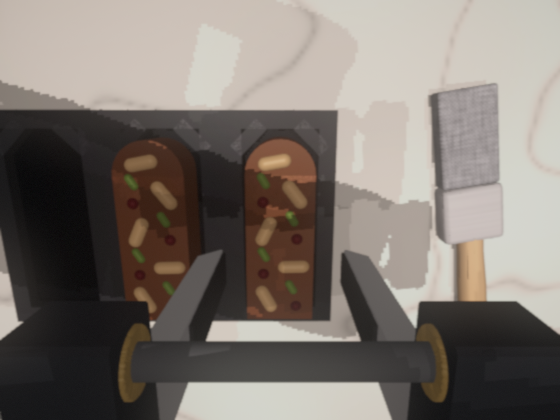

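play_rows([
  [[-40,0,0,0,0,0,58],[-40,0,0,0,0,0,58],[-30,-10,-30,0,0,0,58],[0,-15,-45,0,0,0,94],[0,-15,-45,0,0,0,94],[0,-15,-45,0,0,0,94],[0,-15,-45,0,0,0,94],[0,-15,-45,0,0,0,94],[0,-15,-45,0,0,0,94],[0,-15,-45,0,0,0,94]],
])

```text
time_s: 17.55
ee_pos: [0.5429, 0.1417, 0.1973]
eef_rot: [-1.841, 1.57, 2.768]
force: [0.6, -0.0, 0.2]
grip_width: 0.0939
```

play_rows([
  [[0,-10,-45,-0.14,0,0,94],[0,0,0,-0.146,0,0,94],[0,0,0,-0.146,0,0,94],[0,0,0,-0.146,0,0,94],[0,0,0,-0.146,0,0,94],[0,0,0,-0.146,0,0,94],[0,0,0,-0.146,0,0,94],[0,0,0,-0.146,0,0,94],[0,0,0,-0.146,0,0,94],[0,0,0,-0.146,0,0,94]],
])

```text
time_s: 18.55
ee_pos: [0.5383, 0.1857, 0.1971]
eef_rot: [-3.091, 1.569, 2.979]
force: [0.1, -0.1, -0.8]
grip_width: 0.0938
```

```bash
sed -i 's/CB=.*/CB=O+ux*.005+uy*.0585/' geo.py
python3 - <<'E'
from geo import *
go(RB,CB+n*.11)
E
```

```text
t 18.55 p [0.5383 0.1857 0.1971] shift cur axes [ 32.7  84.  -34.5] shift tgt axes [ 23.8  90.2 -24.6] rot [-0.2687 -0.4872  0.0669] deg 32.1 q [ 0.27  0.35  1.47  0.    1.32 -1.09]
```

play_rows([
  [[0,0,0,-0.137,0,0,94],[0,0,0,-0.137,0,0,94],[0,0,0,0,-0.122,0,94],[0,0,0,0,-0.122,0,94],[0,0,0,0,-0.122,0,94],[0,0,0,0,-0.122,0,94],[6,30,-8,0,0,0,94],[6,30,-8,0,0,0,94],[6,30,-8,0,0,0,94],[0,0,0,0,0,0,94]],
])

```text
time_s: 19.55
ee_pos: [0.5196, 0.2772, 0.1688]
eef_rot: [-0.001, 1.086, 0.056]
force: [0.3, 0.2, 0.0]
grip_width: 0.0936
```

Run:
```python
from geo import *
from station import viewer
c=viewer.camera("wrist"); cv2.imwrite("pics/w14.png",c["img"][:,:,::-1]);np.save("w14.npy",c,allow_pickle=True)
go(RB,CB+n*.014)
```

```text
t 19.6 p [0.5201 0.276  0.1694] shift cur axes [ 1.014e+02 -8.000e-01 -1.000e-01] shift tgt axes [101.4  -1.1  -0.4] rot [-0.0033 -0.003   0.0021] deg 0.3 q [ 0.52  0.21  1.8  -0.33  0.72 -0.9 ]
```

View pics/w14.png

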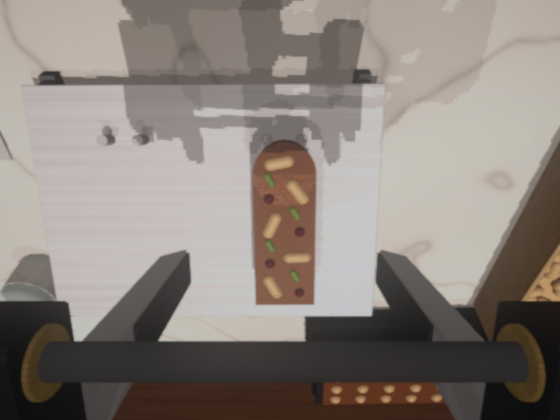

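Run:
```python
from geo import *
from station import ctrl
c=np.load("w14.npy",allow_pickle=True).item(); T,p=tool(ctrl.get_obs())
o,d=ray(c,[(284,141),(253,220),(315,220),(257,305),(314,304)]); t=((O+n*.036-o)@n)/(d@n); P=o+d*t[:,None]
print(((P-O)@np.c_[ux,uy]*1000).round(1).tolist()); print(((P-p)@T*1000).round(1).tolist())
```

```text
[[-54.4, 60.1], [0.4, 38.1], [0.5, 81.9], [66.3, 39.6], [65.6, 82.4]]
[[79.5, 0.6, -59.6], [79.4, -21.3, -4.7], [79.3, 22.5, -4.7], [79.2, -19.6, 61.2], [79.1, 23.2, 60.3]]
```

play_rows([
  [[12,0,0,0,0,0,94],[12,0,0,-0.003,-0.003,0.002,94],[12,0,0,0,0,0,94],[12,0,0,0,0,0,94],[0,0,0,0,0,0,94]],
])

```text
time_s: 20.1
ee_pos: [0.5437, 0.2754, 0.126]
eef_rot: [-0.001, 1.083, 0.056]
force: [0.2, 0.0, -0.3]
grip_width: 0.0939
```

Run:
```python
from geo import *
go(RB,CB+n*.014)
```

```text
t 20.1 p [0.5437 0.2754 0.126 ] shift cur axes [52.   1.  -0.7] shift tgt axes [52.   0.9 -0.7] rot [-0.0031 -0.0007  0.0019] deg 0.2 q [ 0.5   0.31  1.79 -0.35  0.63 -0.89]
```

play_rows([
  [[12,2,0,-0.003,0,0.002,94],[12,0,0,0,0,0,94],[12,0,0,0,0,0,94],[10,0,0,0,0,0,94],[6,0,0,0,0,0,94],[0,0,0,0,0,0,94]],
])

```text
time_s: 20.7
ee_pos: [0.5678, 0.2796, 0.0812]
eef_rot: [0.002, 1.082, 0.062]
force: [-0.2, -0.6, 0.8]
grip_width: 0.0939
```

play_rows([
  [[0,0,0,0,0,0,38],[0,0,0,0,0,0,38],[0,0,0,0,0,0,38],[0,0,0,0,0,0,38],[0,0,0,0,0,0,38],[0,0,0,0,0,0,38],[0,0,0,0,0,0,38],[0,0,0,0,0,0,38]],
], grip_force=25)

```text
time_s: 21.5
ee_pos: [0.568, 0.2799, 0.0825]
eef_rot: [0.003, 1.08, 0.064]
force: [0.7, 0.6, -0.1]
grip_width: 0.0439
```

```bash
python3 chk.py w15; python3 -c "
from geo import *
go(RB,CB+n*.0135)"
```

```text
21.5 [0.568  0.2799 0.0825] F [ 0.7  0.6 -0.1] M [ 0.19 -0.14  0.05] 0.0439 T [-0.8819  0.0016  0.4715]
t 21.55 p [0.568  0.2799 0.0824] shift cur axes [ 2.5 -2.1 -2. ] shift tgt axes [ 2.5 -2.1 -2. ] rot [ 0.0002  0.0022 -0.0019] deg 0.2 q [ 0.48  0.42  1.76 -0.38  0.54 -0.87]
```

View pics/w15_full.png

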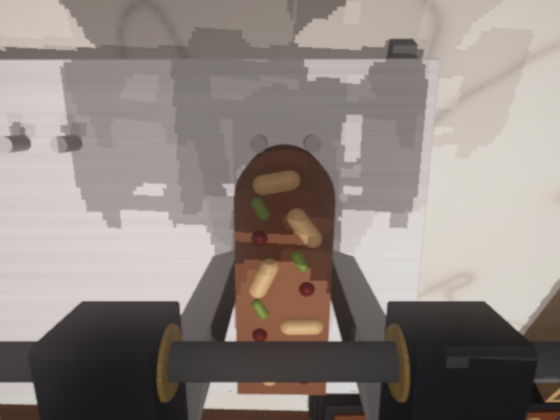

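play_rows([
  [[-5,0,0,0,0,0,38],[-10,0,0,0,0,0,38],[-15,0,0,0,0,0,38],[-20,0,0,0,0,0,38],[-20,0,0,0,0,0,38],[-20,0,0,0,0.098,0,38],[-15,0,0,0,0.098,0,38],[-10,0,0,0,0.098,0,38],[-10,0,0,0,0.098,0,38],[-10,0,0,0,0.098,0,38]],
])

```text
time_s: 22.55
ee_pos: [0.513, 0.2763, 0.2062]
eef_rot: [2.656, 1.566, 2.718]
force: [0.2, 0.4, -1.4]
grip_width: 0.0439
```

play_rows([
  [[0,0,0,0.1445,0,0,38],[0,0,0,0.1445,0,0,38],[0,0,0,0.1445,0,0,38],[0,0,0,0.1445,0,0,38],[0,0,0,0.1445,0,0,38],[0,0,0,0.1445,0,0,38],[0,0,0,0.1445,0,0,38],[0,0,0,0.1445,0,0,38],[0,0,0,0.1445,0,0,38],[0,0,0,0.1445,0,0,38]],
])

```text
time_s: 23.55
ee_pos: [0.5132, 0.2762, 0.2052]
eef_rot: [-2.813, 1.569, 2.081]
force: [-0.2, 0.1, -2.9]
grip_width: 0.0441
```

play_rows([
  [[0,0,0,0.1445,0,0,38],[0,0,0,0.1445,0,0,38],[0,0,0,0,0,0,38]],
])

```text
time_s: 23.85
ee_pos: [0.5134, 0.2762, 0.2051]
eef_rot: [-2.724, 1.57, 1.884]
force: [-0.8, 0.4, -1.6]
grip_width: 0.0435
```

```bash
python3 chk.py w16; python3 -c "
from geo import *
go(RP,PL+up*(.0165+.09))"
```

```text
23.85 [0.5134 0.2762 0.2051] F [-0.8  0.4 -1.6] M [-0.08 -0.11  0.02] 0.0435 T [-1.0e+00 -5.0e-04 -1.2e-03]
t 23.9 p [0.5135 0.2762 0.2051] shift cur axes [ 94.   -3.2 478.3] shift tgt axes [ 94.6  -1.1 478.2] rot [ 0.0044 -0.0012  0.0003] deg 0.3 q [0.43 0.37 1.42 0.   1.34 0.53]
```

View pics/w16_full.png

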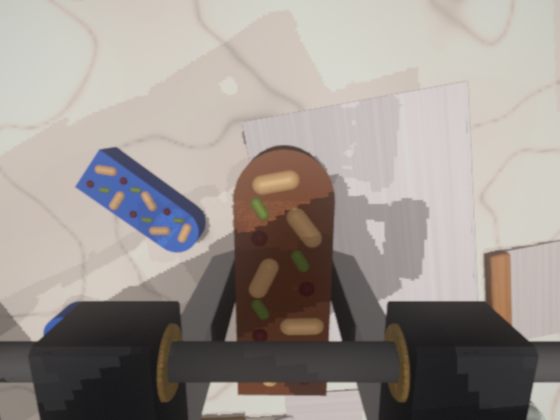

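play_rows([
  [[0,0,43,0.0044,-0.0012,0,38],[0,0,43,0,0,0,38],[0,0,43,0,0,0,38],[0,0,43,0,0,0,38],[0,0,43,0,0,0,38],[0,0,43,0,0,0,38],[0,0,43,0,0,0,38],[0,0,43,0,0,0,38],[0,0,43,0,0,0,38],[0,0,43,0,0,0,38]],
])

```text
time_s: 24.9
ee_pos: [0.4677, -0.1528, 0.2051]
eef_rot: [2.181, 1.57, 0.509]
force: [0.4, -0.6, -1.7]
grip_width: 0.0435
```

play_rows([
  [[10,0,25,0,0,0,38],[10,-0.5,22,0,0,0,38],[20,0,0,0,0,0,38],[20,0,0,0,0,0,38],[20,0,0,0,0,0,38],[15,0,0,0,0,0,38],[0,0,0,0,0,0,38],[0,0,0,0,0,0,38]],
])

```text
time_s: 25.7
ee_pos: [0.4631, -0.1979, 0.1103]
eef_rot: [2.128, 1.57, 0.453]
force: [0.0, -0.6, -2.6]
grip_width: 0.0436
```

```bash
python3 -c "
from geo import *
go(RP,PL+up*(.0165)+[.0005,.001,0])"; python3 chk.py w17
```

```text
t 25.7 p [ 0.4631 -0.1979  0.1103] shift cur axes [89.8  0.6  0.4] shift tgt axes [89.8  0.7  0.4] rot [-0.0008 -0.0002 -0.0003] deg 0.0 q [-0.48  0.3   1.76  0.    1.08 -0.37]
25.7 [ 0.4631 -0.1979  0.1103] F [ 0.  -0.6 -2.6] M [-0.07 -0.09 -0.  ] 0.0436 T [-1.e+00  3.e-04 -2.e-04]
```

View pics/w17_full.png

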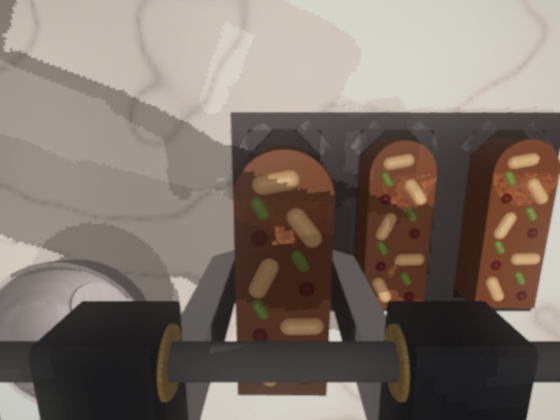

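play_rows([
  [[15,0.5,0.4,0,0,0,38],[15,0,0,0,0,0,38],[15,0,0,0,0,0,38],[15,0,0,0,0,0,38],[10,0,0,0,0,0,38],[5,0,0,0,0,0,38],[0,0,0,0,0,0,38],[0,0,0,0,0,0,38]],
])

```text
time_s: 26.55
ee_pos: [0.4639, -0.1986, 0.0354]
eef_rot: [1.445, 1.57, -0.232]
force: [-0.1, 0.8, -2.1]
grip_width: 0.044
```

```bash
python3 -c "
from geo import *
go(RP,PL+up*(.0165)+[.0005,.001,0])"; python3 chk.py w18
```

```text
t 26.55 p [ 0.4639 -0.1986  0.0354] shift cur axes [14.9 -0.2 -0.2] shift tgt axes [14.9 -0.2 -0.2] rot [-0.0032  0.0001 -0.0011] deg 0.2 q [-0.48  0.42  1.8   0.    0.92 -0.37]
26.55 [ 0.4639 -0.1986  0.0354] F [-0.1  0.8 -2.1] M [-0.03 -0.12  0.01] 0.044 T [-1.0e+00  1.1e-03  1.0e-04]
```

View pics/w18.png

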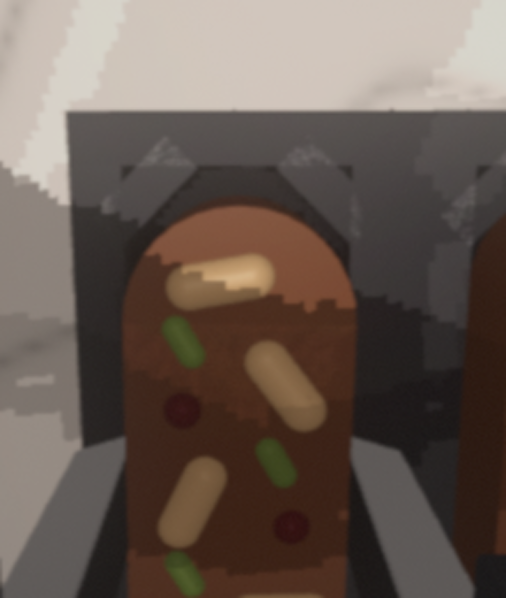

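Run:
```python
from geo import *
from station import ctrl
c=np.load("chk.npy",allow_pickle=True).item(); T,p=tool(ctrl.get_obs())
f=lambda L:np.array(L,float)/2.3+[180,60]
def tl(uv,z): return ((plane(c,uv,z)-p)@T*1000).round(1).tolist()
print("bar",tl(f([(124,330),(356,330),(240,206)]),p[2]+.0195))
print("pocket",tl(f([(123,166),(352,166)]),.014))
```

```text
bar [[-19.5, -21.6, -35.7], [-19.5, 22.1, -35.7], [-19.5, 0.2, -58.7]]
pocket [[21.4, -26.1, -64.5], [21.5, 25.6, -64.6]]
```

play_rows([
  [[4,-0.4,0,-0.002,0,0,38],[4,0,0,0,0,0,38],[2,0,0,0,0,0,38],[0,0,0,0,0,0,38]],
])

```text
time_s: 27.0
ee_pos: [0.4629, -0.1982, 0.0243]
eef_rot: [-2.467, 1.57, 2.141]
force: [-0.1, 0.9, -2.9]
grip_width: 0.0434
```

```bash
python3 chk.py w19
```

```text
27.0 [ 0.4629 -0.1982  0.0243] F [-0.1  0.9 -2.9] M [-0.02 -0.09 -0.01] 0.0434 T [-1.e+00 -4.e-04 -4.e-04]
```

View pics/w19.png

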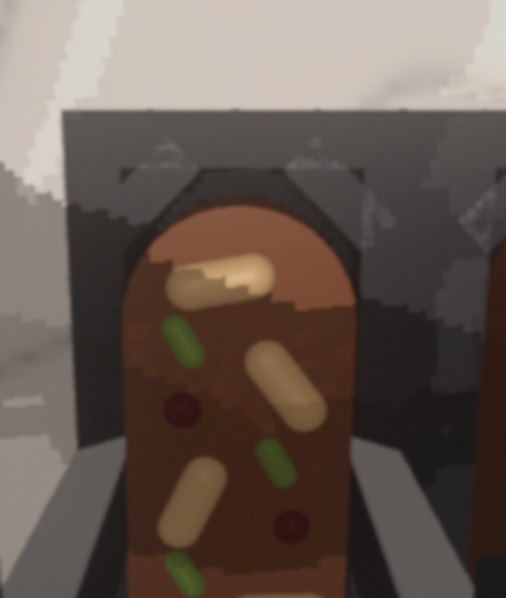

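play_rows([
  [[1,0.4,-0.5,0,0,0,38],[1,0,0,0,0,0,38],[1,0,0,0,0,0,38],[1,0,0,0,0,0,38],[0,0,0,0,0,0,38]],
])

```text
time_s: 27.55
ee_pos: [0.4636, -0.1979, 0.0207]
eef_rot: [2.046, 1.57, 0.371]
force: [0.2, 0.8, -0.2]
grip_width: 0.0439
```

```bash
python3 chk.py w20
```

```text
27.55 [ 0.4636 -0.1979  0.0207] F [ 0.2  0.8 -0.2] M [ 0.12  0.01 -0.05] 0.0439 T [-1.e+00  4.e-04 -2.e-04]
```

Contact is just starting; press about 1 mm more.

play_rows([
  [[0.6,0,0,0,0,0,38],[0.6,0,0,0,0,0,38],[0,0,0,0,0,0,38],[0,0,0,0,0,0,38]],
])

```text
time_s: 28.0
ee_pos: [0.4637, -0.198, 0.0205]
eef_rot: [1.57, 1.57, -0.105]
force: [-5.1, 1.6, 14.2]
grip_width: 0.0439
```

```bash
python3 chk.py w21
```

```text
28.0 [ 0.4637 -0.198   0.0205] F [-5.1  1.6 14.2] M [ 0.57  1.19 -0.02] 0.0439 T [-1.e+00  7.e-04  0.e+00]
```

View pics/w21.png

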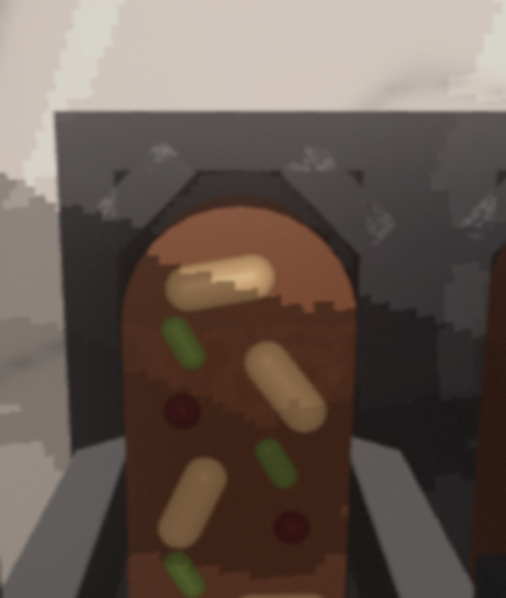

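Bar_b is centred in its pocket (pocket corners at 115 and 362, bar edges at 124 and 356). It is pressed on the floor with 14 N, so I'll release and rise.

play_rows([
  [[-0.5,0,0,0,0,0,38],[0,0,0,0,0,0,38],[0,0,0,0,0,0,58],[0,0,0,0,0,0,58],[0,0,0,0,0,0,58],[0,0,0,0,0,0,58],[-5,0,0,0,0,0,58],[-15,0,0,0,0,0,58],[-25,0,0,0,0,0,58],[-30,0,0,0,0,0,58]],
])

```text
time_s: 29.05
ee_pos: [0.4631, -0.1977, 0.0956]
eef_rot: [-2.135, 1.569, 2.473]
force: [-0.3, -0.0, 1.1]
grip_width: 0.0582
```

play_rows([
  [[-40,0,0,0,0,0,58],[-40,0,0,0,0,0,58],[-30,10,30,0,0,0,58],[0,10,30,0,0,0,58],[0,20,0,0,0,0,58],[0,20,0,0,0,0,58],[0,0,0,0,0,0,58],[0,0,0,0,0,0,58]],
])

```text
time_s: 29.85
ee_pos: [0.5166, -0.2637, 0.2049]
eef_rot: [-2.425, 1.57, 2.184]
force: [-1.0, 0.1, -0.9]
grip_width: 0.0581
```

```bash
python3 chk.py w22
python3 - <<'E'
from station import viewer
from h import *
c=viewer.camera("side"); crop(c,180,110,440,290,3,"s22.png")
E
```

```text
29.85 [ 0.5166 -0.2637  0.2049] F [-1.   0.1 -0.9] M [-0.05 -0.09 -0.  ] 0.0581 T [-1.e+00 -3.e-04 -3.e-04]
```

View pics/w22_full.png

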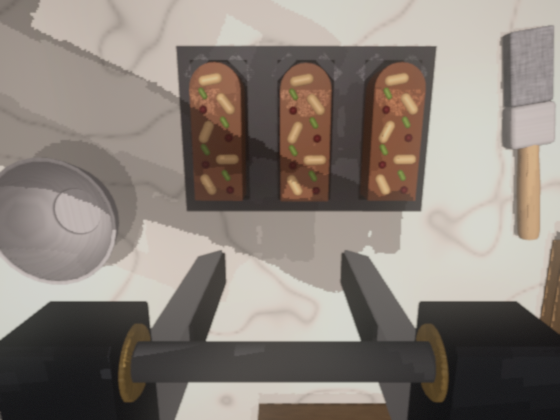

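View pics/s22.png

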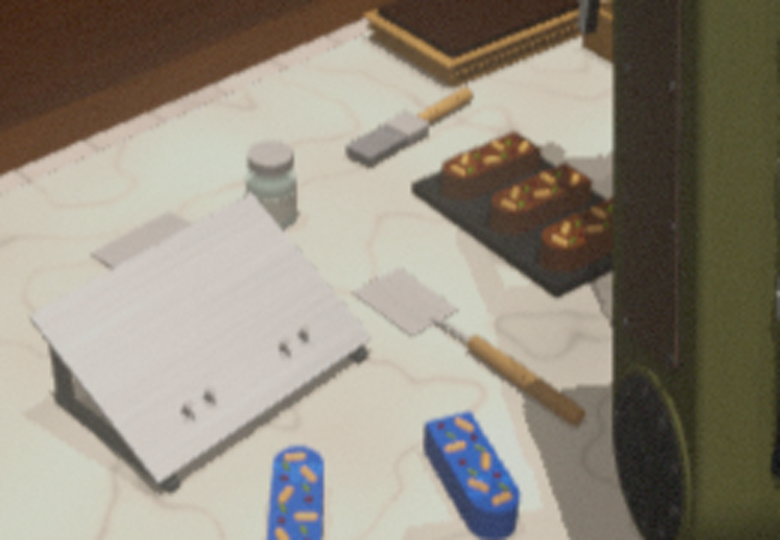

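Run:
```python
from geo import *
c=np.load("chk.npy",allow_pickle=True).item()
hsv=cv2.cvtColor(c["img"],cv2.COLOR_RGB2HSV); m=((hsv[:,:,1]>75)&(hsv[:,:,2]>45)).astype(np.uint8)*255; m[:45]=0;m[215:]=0;m[:,:180]=0;m[:,440:]=0
m=cv2.morphologyEx(cv2.morphologyEx(m,cv2.MORPH_CLOSE,np.ones((7,7))),cv2.MORPH_OPEN,np.ones((5,5)))
for q in cv2.findContours(m,cv2.RETR_EXTERNAL,cv2.CHAIN_APPROX_NONE)[0]:
    if cv2.contourArea(q)<1500: continue
    P=(plane(c,q.reshape(-1,2),.040)-tc)@Tz*1000
    print("x",P[:,0].min().round(1),P[:,0].max().round(1),"y",P[:,1].min().round(1),P[:,1].max().round(1),"angle deg",cv2.minAreaRect(P[:,:2].astype(np.float32))[2])
print("tray corners mm",((plane(c,[(177,46),(436,46),(421,211),(187,211)],.014)-tc)@Tz*1000)[:,:2].round(1).tolist())
```

```text
x -59.9 59.8 y -102.5 -49.6 angle deg 89.68169403076172
x -60.8 59.9 y -22.1 24.5 angle deg 89.80140686035156
x -59.8 60.8 y 53.6 103.3 angle deg 89.18036651611328
tray corners mm [[77.2, 116.8], [76.9, -117.8], [-76.6, -118.0], [-76.5, 117.6]]
```

```bash
python3 -c "
from station import hand_in
print(hand_in())"
```

```text
the job is handed in; nothing more can be done
None
```

Both bars are in the tray and the job is handed in; no verdict was reported. I lifted bar_a and bar_b off the stand and turned each so its round end faced the cut-cornered end. Each was lowered until the force reading showed it on the tray floor, then released and the arm withdrawn. bar_a is in the right pocket (tray y = -80) and bar_b in the left (tray y = +80).

**Last checks:**
- **Fit:** in the last wrist picture, all three bars have their round tips at about tray x = +60 mm and square ends at about -60 mm, within about 1 mm. They lie within about 1 degree of the tray axis, nuts up.
- **Sideways position:** I only saw this while each bar was held. Each was within about 1 mm of its pocket's centre; the final outline was too blurred by the bars' sides to measure it.
- **Bystanders:** the third bar and the things on the table look unmoved, though I did not measure them.
- **Time:** the robot clock stood at about 30 s of the 67 s allowed.

**Disagreements:** the first wrist-camera readings disagreed with later close-up ones by about 2 mm. I corrected bar_a's position by that much from a close-up view of its pocket before setting it down. bar_b was gripped about 2.5 mm higher than planned, so I lowered it by the force reading rather than the planned height.

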